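Transfer a row of sample tubes in reverse order

TASK

Move the four capped tubes from the white rack into the empty dark metal rack, standing in the reverse order: the tube that is leftmost in the white rack goes into the rightmost hole of the metal rack, the next one into the hole beside it, and so on. Stand each one fully down in its hole, let go of it, and do not shift or knock over the film roll and the timer in front of the racks.

Things in the scene. Friction and masses are not known exactly. Their poses are not given: they have to be found in the camera images.
- bench_rack: White plastic rack, holds the tubes at the start, 208 mm long (y), 52 wide (x), 61 high, fixed. Four 19 mm round holes in a row at y = -67.5, -22.5, +22.5, +67.5 mm, x = 0, open from the top (z = 61 mm) to a floor at z = 4 mm, on which the tube tips stand. Origin: centre of its underside; z up, y to the robot's left within 0.5 rad. Stands left or right of the metal rack, roughly end to end.
- metal_rack: Dark grey steel tube rack of the same shape, empty at the start, 208 mm long (y), 52 wide (x), 61 high, fixed. Four 19 mm round holes in a row at y = -67.5, -22.5, +22.5, +67.5 mm, x = 0, open from the top (z = 61 mm) to a floor at z = 4 mm, on which the tube tips stand. Origin: centre of its underside; z up, y to the robot's left within 0.5 rad. 
- tube_wide_long: Sample tube with a green screw cap, 119 mm tall over all, cap 22 mm in diameter and its top 17 mm. Starts in any one of the four holes of the white rack. Tube body 16 mm in diameter with a pointed lower end; upright in its hole at the start. Origin at the pointed lower tip, on the tube's axis; z points up along the axis to the cap.
- tube_wide_short: Sample tube with a red screw cap, 104 mm tall over all, cap 22 mm in diameter and its top 16 mm. Starts in any one of the four holes of the white rack. Tube body 16 mm in diameter with a pointed lower end; upright in its hole at the start. Origin at the pointed lower tip, on the tube's axis; z points up along the axis to the cap.
- tube_slim_long: Sample tube with a blue screw cap, 119 mm tall over all, cap 20 mm in diameter and its top 17 mm. Starts in any one of the four holes of the white rack. Tube body 16 mm in diameter with a pointed lower end; upright in its hole at the start. Origin at the pointed lower tip, on the tube's axis; z points up along the axis to the cap.
- tube_slim_short: Sample tube with a green screw cap, 104 mm tall over all, cap 20 mm in diameter and its top 16 mm. Starts in any one of the four holes of the white rack. Tube body 16 mm in diameter with a pointed lower end; upright in its hole at the start. Origin at the pointed lower tip, on the tube's axis; z points up along the axis to the cap.
- film_roll: Loose roll of sealing film standing on its end in front of the white rack, 62 mm in diameter, 50 mm high; origin at the centre of its underside. A bystander.
- timer: Loose small white bench timer in front of the metal rack, 50 x 58 x 62 mm high; origin at the centre of its underside. A bystander.

How it is judged:
By the outcome, as a careful person would: the job done as asked, in the order asked, and still so for the second after the job is handed in, with the robot touching nothing.
It also fails if it takes over 96 s, if anything falls off the work surface, if the arm or the gripper's body presses on something with over 40 N, if the wrist force passes 120 N, or if a joint passes its speed limit or range.

ROBOT

A 7-joint arm with a two-finger parallel gripper is mounted at the origin on a cart in front of the work surface, level with it; the furniture and walls round the work are solid. World frame = base frame: x ahead of the robot, y to its left, z up, the work surface at z = 0. Lengths are in m, angles in rad, forces in N, time in s.
With the tool pointing down it reaches from about 0.4 to 0.875 m from the base axis. Payload 19.3 kg.
Tool frame: the origin (TCP) lies at the very end of the fingers, on their centre line; the grasp point (between the pads) lies 19 mm behind it; z points along the fingers, y is the line along which they close (so a half turn about z gives the same grasp; the last joint's range is limited). The gripper opens to 85 mm and grips with 20 to 120 N. Pads are 22 mm wide; open, the fingers measure 114 mm over their backs; the gripper's body (76 mm by 85 mm) begins 54 mm behind the grasp point. The pads swing forward as they close: fully open they stand 13 mm farther back than shut.
Start: joints at [1.078, 0.521, -0.036, 1.599, 0.021, 1.021, -0.113], TCP at [0.256, -0.57, 0.231] pointing down, gripper open.
Joint ranges: [-2.91, 2.91], [-0.3, 2.13], [-1.5, 1.42], [0.17, 2.43], [-1.26, 4.41], [0.16, 1.93], [-2.52, 2.52]. Speed limits (rad/s): [1.89, 1.89, 2.39, 2.39, 3.01, 3.01, 3.01].

INTERFACE

Orientations are given as [roll, pitch, yaw] about the fixed x, y, z axes, in that order (R = Rz(yaw) Ry(pitch) Rx(roll)).
In Python, from workcell import bot gives the robot as it stands.
- The arm moves only by the shell command python3 -m crank 'ROWS' [FORCE]. ROWS is a JSON object of lists of equal length, an entry for each row: "travel": the shift along the world's x, y, z in cm, a list of three; "turn": the turn, a rotation vector about the world's x, y, z in degrees, a list of three; "gripper": the closure, from 0 (fully open) to 1 (shut). A call has exactly 5 rows; each row is the pose to reach, as a shift and turn from the pose commanded when the call began; what a row does not reach only later rows make up. A row lasts 1/10 s, in which the tool goes at most 50 mm and 8.59 degrees, less where a joint would pass 70% of its speed; a pose out of reach is approached as far as the arm can. A call with a gripper value outside its range is refused whole. The fingers move at their own pace and stop on an object; FORCE is the grip in N (left out, the last holds). Time passes only in rows, so rows that repeat a pose let the fingers close, or fill a call up. It gives the time, the measured TCP pose, the force, the opening and the grip force at its end, in the units of the state.
- bot.observe(): the state, without advancing time (a new reading comes with each control period).
- bot.grab_frame(name): name is "scene" or "top"; returns a dict with "pixels" (400x640x3 uint8, red, green, blue), "fx", "fy", "cx", "cy" (pixels), "extrinsics" (4x4, takes a point from world to camera coordinates). Camera axes: x right, y down, z forward; pixel columns grow to the right and rows downward; lengths in m; the calibration is good to about 2 mm. A picture is of the moment at which its call begins. There is no depth.
- bot.job_done(): hands the job in; it is judged then, once.
The state is a dict: "clock": time; "qpos": joint angles; "qd": joint speeds; "joint_efforts": joint torques, N m; "position": TCP position; "tool_rot": TCP orientation; "force": force on the tool from outside, world axes, zero at the start; "moment": the same for the moment, N m; "grip_width": finger opening in m; "finger_force": force on a finger pad.
Only numpy, scipy, OpenCV 4.12 (cv2) and the standard library are available. Lean on these libraries where they do the work, as an engineer would, in place of code of your own. Each camera call takes 0.05 s, during which the arm holds its last target. There are 200 camera calls.

## Working session

There is one attempt and no reset: what is moved stays moved. The work goes in short steps, Python scripts to look and compute and a shell command to move; the robot and the scene stay as the last step left them, time stands still between calls to the robot, and variables do not carry over. Pictures are saved under pics/ and viewed, at most 14 in all, crops included, and the job is handed in when it is done.

```bash
mkdir -p pics; ls; python3 - <<'E'
from workcell import bot
import cv2,numpy as np
s=bot.observe();print({k:np.round(v,3).tolist() for k,v in s.items()})
for n in("scene","top"):
    f=bot.grab_frame(n);cv2.imwrite(f"pics/{n}0.png",f["pixels"][:,:,::-1])
    np.savez(f"pics/{n}0.npz",**f)
    print(n,f["fx"],f["fy"],f["cx"],f["cy"],np.round(f["extrinsics"],3).tolist())
E
```

```text
pics
{'clock': 0.0, 'qpos': [1.078, 0.522, -0.036, 1.6, 0.021, 1.021, -0.113], 'qd': [-0.0, 0.0, -0.001, -0.0, 0.001, -0.0, 0.001], 'joint_efforts': [-0.0, -92.712, 1.979, -36.993, 0.018, 0.008, -0.0], 'position': [0.256, -0.57, 0.231], 'tool_rot': [-3.14, 0.0, 0.423], 'force': [0.259, 0.146, -0.08], 'moment': [-0.032, -0.023, 0.002], 'finger_force': 0.0, 'grip_width': 0.085}
scene 419.54411748708475 419.54411748708475 323.7360830088301 192.5799778545745 [[-0.689, -0.725, -0.008, 0.342], [-0.422, 0.409, -0.809, 0.248], [0.59, -0.554, -0.588, 0.613], [0.0, 0.0, 0.0, 1.0]]
top 370.61755159519265 370.61755159519265 318.5942710485332 202.19271877473395 [[-0.022, -1.0, 0.001, 0.035], [-0.998, 0.022, -0.067, 0.463], [0.067, -0.003, -0.998, 0.865], [0.0, 0.0, 0.0, 1.0]]
```

View pics/scene0.png

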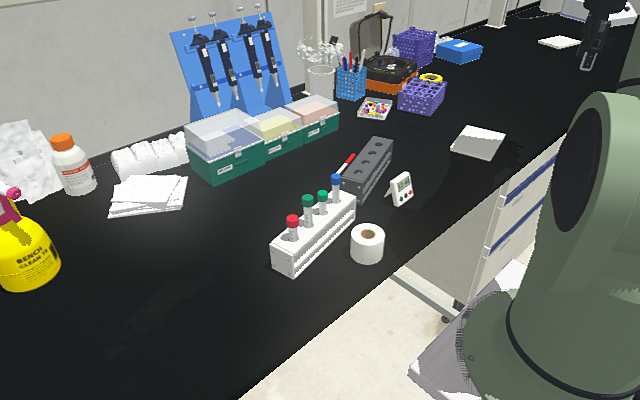

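View pics/top0.png

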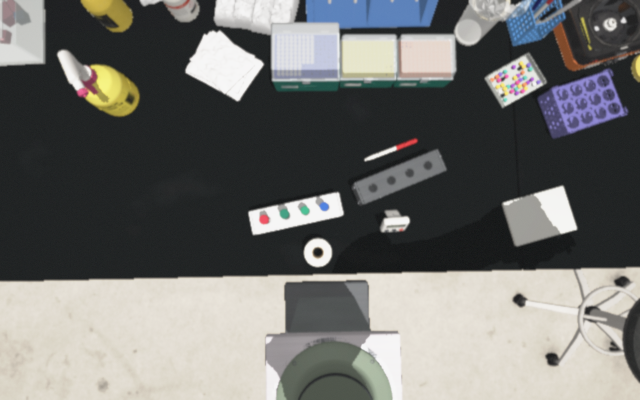

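The top view shows, from left to right, the caps red (264,218), green (285,212), green (304,209) and blue (323,205). The metal holes run from (373,188) to (427,166), with the roll at (318,252) and the timer at (394,222). Next I'll measure these precisely.

```bash
cat > h.py <<'E'
import numpy as np,cv2
def load(n): return dict(np.load(f"pics/{n}.npz"))
def ray(f,u,v):
    E=f["extrinsics"];R,t=E[:3,:3],E[:3,3]
    return -R.T@t, R.T@np.array([(u-f["cx"])/f["fx"],(v-f["cy"])/f["fy"],1])
def onz(f,uv,z):
    c,d=ray(f,*uv);return c+d*(z-c[2])/d[2]
def proj(f,p):
    c=f["extrinsics"][:3,:3]@p+f["extrinsics"][:3,3];return np.array([c[0]/c[2]*f["fx"]+f["cx"],c[1]/c[2]*f["fy"]+f["cy"]])
def tri(f1,a,f2,b):
    c1,d1=ray(f1,*a);c2,d2=ray(f2,*b)
    s=np.linalg.lstsq(np.c_[d1,-d2],c2-c1,rcond=None)[0]
    p,q=c1+s[0]*d1,c2+s[1]*d2;return (p+q)/2,np.linalg.norm(p-q)
def blobs(m,lo,hi,box):
    x0,y0,x1,y1=box;k=np.zeros_like(m);k[y0:y1,x0:x1]=m[y0:y1,x0:x1]
    n,_,st,ce=cv2.connectedComponentsWithStats(k,connectivity=4)
    return [(ce[i].round(2).tolist(),int(st[i,4]),st[i,2:4].tolist()) for i in range(1,n) if lo<=st[i,4]<=hi]
E
python3 - <<'E'
from h import *
for n,box,mb in(("top0",(240,180,345,240),(345,145,450,210)),("scene0",(265,165,360,280),(335,130,400,205))):
    f=load(n);im=f["pixels"];hsv=cv2.cvtColor(im,cv2.COLOR_RGB2HSV)
    m=((hsv[...,1]>110)&(hsv[...,2]>50)).astype(np.uint8)
    print(n,"caps",blobs(m,8,600,box))
    g=im.max(2);x0,y0,x1,y1=mb
    print("grays",np.percentile(g[y0:y1,x0:x1],[5,25,50,75,90]))
    for c,nm in((box,"w"),(mb,"m")):
        k=im[c[1]:c[3],c[0]:c[2],::-1];cv2.imwrite(f"pics/{n}{nm}.png",cv2.resize(k,None,fx=4,fy=4,interpolation=cv2.INTER_NEAREST))
a=[cv2.imread(f"pics/{n}.png") for n in("top0w","top0m","scene0w","scene0m")]
W=800;c=np.zeros((560,800,3),np.uint8)
for k,(x,y) in zip(a[:2],((0,0),(420,0))):
    k=k[:280,:W-x];c[y:y+k.shape[0],x:x+k.shape[1]]=k
for k,(x,y) in zip(a[2:],((0,280),(400,280))):
    k=cv2.resize(k,None,fx=.6,fy=.6);k=k[:280,:W-x];c[y:y+k.shape[0],x:x+k.shape[1]]=k
cv2.imwrite("pics/mos.png",c)
E
```

```text
top0 caps [([323.65, 206.02], 46, [8, 7]), ([304.36, 209.89], 44, [8, 7]), ([284.12, 213.44], 50, [8, 8]), ([263.79, 218.98], 63, [9, 9])]
grays [ 32.  37.  38. 120. 129.]
scene0 caps [([335.08, 178.68], 114, [11, 12]), ([321.96, 195.38], 117, [11, 12]), ([307.14, 199.99], 137, [13, 13]), ([291.98, 220.35], 162, [13, 15])]
grays [ 42.  47.  78. 127. 179.]
```

View pics/mos.png

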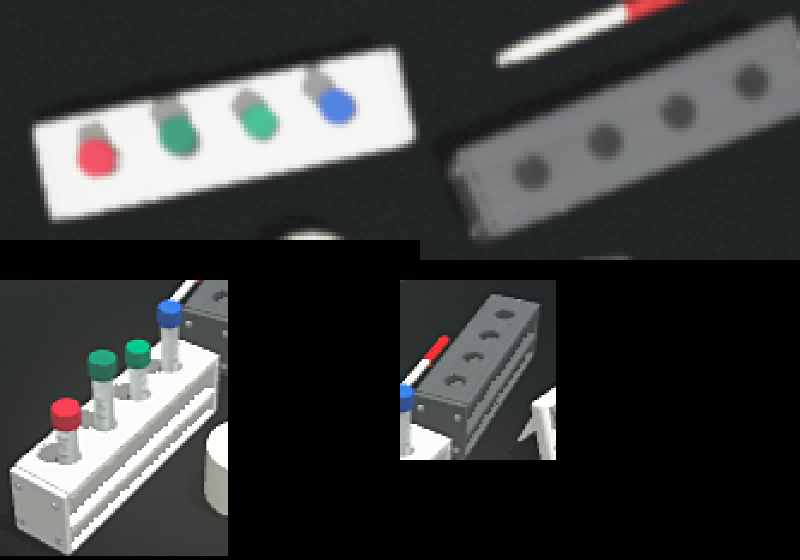

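The crops show red (short), dark green (wide, long), light green (slim, short) and blue (slim, long) from left to right. The four metal holes are clearly visible as dark discs.

```bash
python3 - <<'E'
from h import *
T,S=load("top0"),load("scene0")
caps=[("red",(263.79,218.98),(291.98,220.35),.1005),("gl",(284.12,213.44),(307.14,199.99),.1145),("gs",(304.36,209.89),(321.96,195.38),.1005),("blue",(323.65,206.02),(335.08,178.68),.1145)]
for n,a,b,z in caps:
    p,e=tri(T,a,S,b);print(n,p.round(4),round(e,4),"top",onz(T,a,z+.005)[:2].round(4),"scene",onz(S,b,z)[:2].round(4))
def holes(f,guess,r):
    g=f["pixels"].astype(float).mean(2);o=[]
    for u,v in guess:
        for _ in range(4):
            yy,xx=np.mgrid[round(v)-r:round(v)+r+1,round(u)-r:round(u)+r+1]
            w=g[yy,xx];w=np.clip(np.median(np.sort(w.ravel())[-w.size//3:])-8-w,0,None)
            w*=((xx-u)**2+(yy-v)**2<(r+.3)**2)
            u,v=(w*xx).sum()/w.sum(),(w*yy).sum()/w.sum()
        o.append((u,v))
    return o
ht=holes(T,[(373,188),(391,181),(409,173),(427,166)],6)
hs=holes(S,[(358.5,172),(366,162.5),(372,153),(379,144.5)],4)
sc=cv2.cvtColor(S["pixels"],cv2.COLOR_RGB2GRAY)
for a,b in zip(ht,hs):
    p,e=tri(T,a,S,b);print("hole",np.round(a,2),np.round(b,2),onz(T,a,.061)[:2].round(4),"scene",onz(S,b,.061)[:2].round(4),p.round(4),round(e,4))
H=np.array([onz(T,a,.061) for a in ht]);d=H[0]-H[3];print("len",np.linalg.norm(d),"yaw",np.arctan2(-d[0],d[1]))
C=np.array([onz(T,a,z+.005) for _,a,_,z in caps]);d=C[0]-C[3];print("len",np.linalg.norm(d),"yaw",np.arctan2(-d[0],d[1]))
# rack outlines at top plane (white)
m=(T["pixels"].min(2)>140).astype(np.uint8);m[:,:245]=0;m[:, 348:]=0;m[:188]=0;m[238:]=0
h=T["pixels"]
m|=((cv2.cvtColor(h,cv2.COLOR_RGB2HSV)[...,1]>90)&(h.max(2)>80)&(np.indices(m.shape)[0]>200)&(np.indices(m.shape)[0]<225)&(np.indices(m.shape)[1]>255)&(np.indices(m.shape)[1]<335)).astype(np.uint8)
c=max(cv2.findContours(m,0,2)[0],key=cv2.contourArea);r=cv2.minAreaRect(c);print(r,[onz(T,p,.061)[:2].round(4).tolist() for p in cv2.boxPoints(r)],onz(T,r[0],.061).round(4))
print("roll",blobs((T["pixels"].min(2)>140).astype(np.uint8),100,1500,(295,230,345,270)),"timer",blobs((T["pixels"].min(2)>100).astype(np.uint8),50,1500,(370,205,420,240)))
E
```

```text
red [0.4242 0.143  0.0989] 0.0002 top [0.4241 0.1421] scene [0.4226 0.144 ]
gl [0.4346 0.0979 0.1138] 0.0001 top [0.4344 0.0974] scene [0.4338 0.0985]
gs [0.4416 0.0555 0.0985] 0.0007 top [0.4416 0.0555] scene [0.4394 0.0571]
blue [0.4483 0.0142 0.1135] 0.0004 top [0.4481 0.0144] scene [0.4471 0.0152]
hole [372.69 187.64] [357.21 171.1 ] [ 0.4906 -0.0983] scene [ 0.4901 -0.0964] [ 0.491  -0.0982  0.0598] 0.0009
hole [390.91 180.  ] [364.75 161.43] [ 0.507 -0.14 ] scene [ 0.5055 -0.1382] [ 0.5073 -0.1404  0.0593] 0.0001
hole [409.27 172.58] [371.75 152.43] [ 0.523  -0.1822] scene [ 0.5208 -0.1798] [ 0.5234 -0.1828  0.0587] 0.0
hole [427.47 165.08] [378.16 143.91] [ 0.5393 -0.2242] scene [ 0.5367 -0.2214] [ 0.5397 -0.225   0.0584] 0.0001
len 0.13503663892983792 yaw 0.368885236603375
len 0.1306602746497103 yaw 0.18593472041920842
((295.4529113769531, 213.2134246826172), (24.727781295776367, 93.41607666015625), 77.6609115600586) [[0.4437, 0.1857], [0.4843, -0.0207], [0.4295, -0.0312], [0.3893, 0.1744]] [0.4366 0.0773 0.061 ]
roll [([317.52, 252.16], 554, [28, 29])] timer [([394.16, 221.49], 479, [30, 22])]
```

```bash
python3 -m crank '{"travel":[[2.8,4,0.4],[5.6,8,0.8],[8.4,12,1.2],[11.2,16,1.6],[14,20,2]],"turn":[[0,0,6],[0,0,12],[0,0,18],[0,0,24],[0,0,30]],"gripper":[0.3,0.3,0.3,0.3,0.3]}' 40
python3 -m crank '{"travel":[[0.5,4.5,0],[1,9,0],[1.5,13.5,0],[2,18,0],[2.5,22.5,0]],"turn":[[0,0,6],[0,0,12],[0,0,18],[0,0,24],[0,0,30]],"gripper":[0.3,0.3,0.3,0.3,0.3]}'
python3 -c "
from workcell import bot;s=bot.observe();print(s['qpos'],s['position'],s['tool_rot'],s['clock'])"
```

```text
clock: 0.6
position: [0.3971, -0.3682, 0.2514]
tool_rot: [-3.141, 0.0, 0.951]
force: [0.1, -0.9, 0.9]
grip_width: 0.0599
finger_force: 0.0
clock: 1.1
position: [0.4211, -0.1432, 0.2513]
tool_rot: [-3.142, 0.0, 1.474]
force: [1.9, -0.4, -0.0]
grip_width: 0.0597
finger_force: 0.0
[ 0.57186549  0.23213396 -0.44228712  2.00911205  0.12387235  0.92572396
 -0.03139642] [ 0.42113644 -0.14324849  0.25128749] [-3.14155355e+00  2.62685110e-04  1.47412089e+00] 1.1
```

```bash
python3 -m crank '{"travel":[[0,4.8,0],[0.1,9.6,0],[0.2,14.4,0],[0.2,19.2,0],[0.3,24,0]],"turn":[[0,0,3],[0,0,6],[0,0,10],[0,0,13],[0,0,16.5]],"gripper":[0.3,0.3,0.3,0.3,0.3]}' 
python3 -m crank '{"travel":[[0,4.6,0],[0,4.6,-3],[0,4.6,-6],[0,4.6,-9],[0,4.6,-11]],"turn":[[0,0,0],[0,0,0],[0,0,0],[0,0,0],[0,0,0]],"gripper":[0.3,0.3,0.3,0.3,0.3]}'
python3 - <<'E'
from workcell import bot
import cv2,numpy as np
a=bot.grab_frame("top")["pixels"][150:270,230:360,::-1];b=bot.grab_frame("scene")["pixels"][130:280,250:380,::-1]
cv2.imwrite("pics/p1.png",np.hstack([cv2.resize(a,(400,369)),cv2.resize(b,(390,369))]))
E
```

```text
clock: 1.6
position: [0.4239, 0.0968, 0.2514]
tool_rot: [3.141, 0.0, 1.76]
force: [2.2, 0.3, 0.1]
grip_width: 0.0599
finger_force: 0.0
clock: 2.1
position: [0.4236, 0.1408, 0.1394]
tool_rot: [-3.14, -0.0, 1.758]
force: [0.4, 1.2, 0.7]
grip_width: 0.0599
finger_force: 0.0
```

View pics/p1.png

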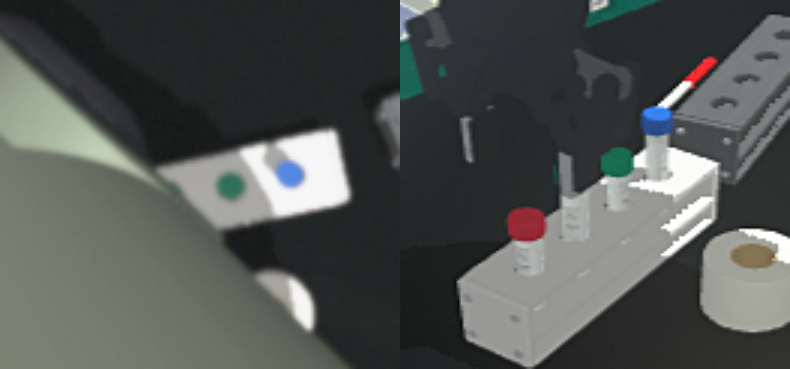

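The scene view shows the open fingers above the red tube and either side of it. I'll descend and grip.

```bash
python3 -m crank '{"travel":[[0,0.1,-2],[0,0.1,-4],[0,0.1,-5.5],[0,0.1,-5.9],[0,0.1,-5.9]],"turn":[[0,0,0],[0,0,0],[0,0,0],[0,0,0],[0,0,0]],"gripper":[0.3,0.3,0.3,0.3,0.3]}'
python3 -m crank '{"travel":[[0,0,0],[0,0,0],[0,0,0],[0,0,0],[0,0,0]],"turn":[[0,0,0],[0,0,0],[0,0,0],[0,0,0],[0,0,0]],"gripper":[0.6,0.8,1,1,1]}' 40
python3 -m crank '{"travel":[[0,0,0],[0,0,2],[0,0,5],[0,0,8],[0,0,12]],"turn":[[0,0,0],[0,0,0],[0,0,0],[0,0,0],[0,0,0]],"gripper":[1,1,1,1,1]}'
```

```text
clock: 2.7
position: [0.4246, 0.1421, 0.0828]
tool_rot: [3.142, 0.0, 1.758]
force: [-0.7, 0.3, 0.7]
grip_width: 0.0598
finger_force: 0.0
clock: 3.2
position: [0.4249, 0.1422, 0.0828]
tool_rot: [3.14, -0.0, 1.758]
force: [0.9, 0.1, 7.0]
grip_width: 0.02
finger_force: 39.0
clock: 3.7
position: [0.4236, 0.1419, 0.203]
tool_rot: [-3.14, -0.0, 1.758]
force: [0.6, -1.2, -0.3]
grip_width: 0.0198
finger_force: 39.4
```

```bash
python3 -m crank '{"travel":[[0,0,3],[1.5,-4.7,3],[3,-9.4,3],[4.5,-14.1,3],[6,-18.8,3]],"turn":[[0,0,0],[0,0,2],[0,0,5],[0,0,8],[0,0,10.4]],"gripper":[1,1,1,1,1]}'
python3 -m crank '{"travel":[[1.5,-4.7,0],[3,-9.4,0],[4.5,-14.1,0],[5.6,-17.8,0],[5.6,-17.8,0]],"turn":[[0,0,0],[0,0,0],[0,0,0],[0,0,0],[0,0,0]],"gripper":[1,1,1,1,1]}'
python3 - <<'E'
from workcell import bot
import cv2,numpy as np
f=bot.grab_frame("top");g=bot.grab_frame("scene");np.savez("pics/t2.npz",**f);np.savez("pics/s2.npz",**g)
print(bot.observe()["position"],bot.observe()["tool_rot"],bot.observe()["qpos"])
a=f["pixels"][120:240,340:470,::-1];b=g["pixels"][60:210,310:440,::-1]
cv2.imwrite("pics/p2.png",np.hstack([cv2.resize(a,(400,369)),cv2.resize(b,(390,450))[:369]]))
E
```

```text
clock: 4.2
position: [0.4846, -0.048, 0.2327]
tool_rot: [3.141, 0.001, 1.942]
force: [1.3, 1.2, -0.2]
grip_width: 0.0199
finger_force: 39.4
clock: 4.7
position: [0.5402, -0.2294, 0.2316]
tool_rot: [-3.141, 0.001, 1.933]
force: [-0.4, 1.2, -1.0]
grip_width: 0.0198
finger_force: 39.4
[ 0.540159   -0.2243848   0.23201101] [-3.14139686e+00 -8.16326779e-04  1.93812360e+00] [ 0.66822609  0.50079064 -0.53314507  1.68807876  0.28752622  1.03228627
  0.40719531]
```

View pics/p2.png

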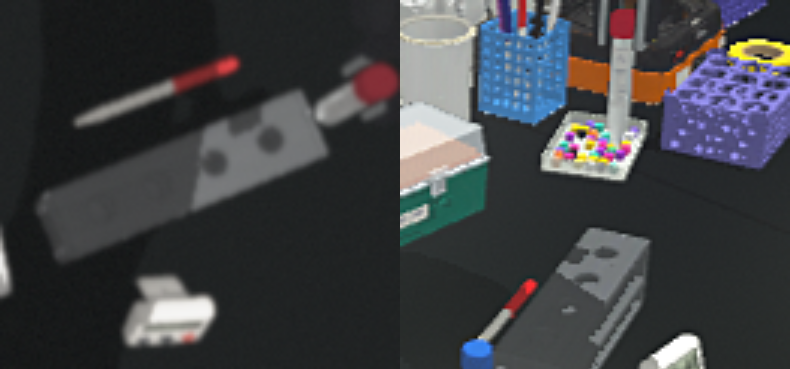

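The red tube hangs above the rack, with its tip near (442,157) in the top view and (394,107) in the scene view. I'll check the hang against the expected projections.

```bash
python3 - <<'E'
from h import *
T,S=load("t2"),load("s2")
P=np.array([.5402,-.2244,0])
for z in(.150,.154,.242,.250,.258):print(z,proj(T,P+[0,0,z]).round(1),proj(S,P+[0,0,z]).round(1))
for f,b in((T,(440,120,475,170)),(S,(370,55,400,110))):
    im=f["pixels"];hsv=cv2.cvtColor(im,cv2.COLOR_RGB2HSV);m=((hsv[...,1]>110)&(hsv[...,2]>60)&((hsv[...,0]>165)|(hsv[...,0]<5))).astype(np.uint8)
    print(blobs(m,20,600,b))
k=cv2.resize(S["pixels"][50:125,370:420,::-1],None,fx=8,fy=8,interpolation=cv2.INTER_NEAREST)
j=cv2.resize(T["pixels"][130:180,430:480,::-1],None,fx=8,fy=8,interpolation=cv2.INTER_NEAREST)
o=np.zeros((600,800,3),np.uint8);o[:,:400]=k;o[:400,400:]=j;cv2.imwrite("pics/p3.png",o)
E
```

```text
0.15 [440.4 157.3] [380.5 109.1]
0.154 [441.1 157. ] [380.6 107.5]
0.242 [457.4 147.6] [383.5  70. ]
0.25 [459.1 146.7] [383.8  66.3]
0.258 [460.9 145.7] [384.1  62.7]
[([462.01, 146.37], 146, [15, 14])]
[([383.8, 67.35], 82, [9, 10])]
```

View pics/p3.png

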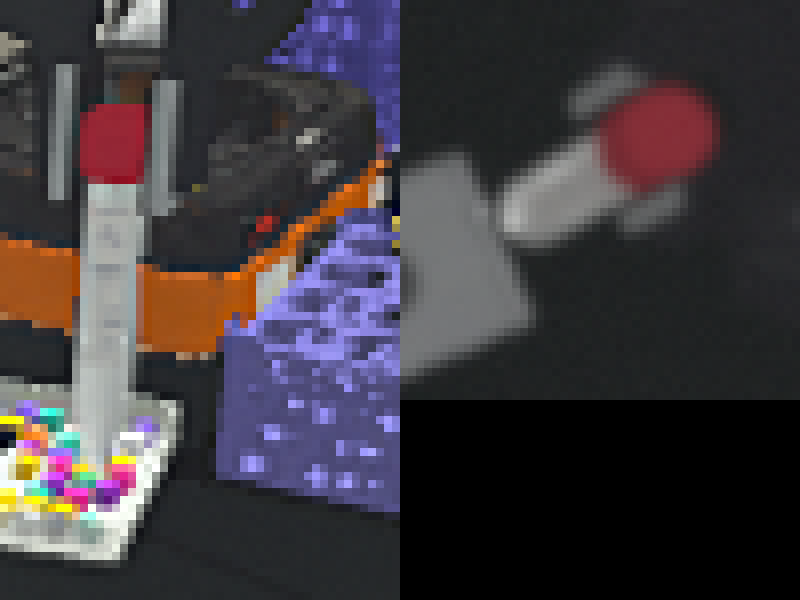

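Red's tip looks about 3 mm towards −y of the tool axis, so I'll shift slightly to compensate and lower in stages.

```bash
python3 -m crank '{"travel":[[-0.1,0.2,-2],[-0.1,0.2,-5],[-0.1,0.2,-7.5],[-0.1,0.2,-8.2],[-0.1,0.2,-8.2]],"turn":[[0,0,0],[0,0,0],[0,0,0],[0,0,0],[0,0,0]],"gripper":[1,1,1,1,1]}'
python3 -m crank '{"travel":[[0,0,-0.5],[0,0,-1],[0,0,-1.5],[0,0,-2],[0,0,-2.5]],"turn":[[0,0,0],[0,0,0],[0,0,0],[0,0,0],[0,0,0]],"gripper":[1,1,1,1,1]}'
python3 - <<'E'
from workcell import bot
import cv2,numpy as np
f=bot.grab_frame("top");g=bot.grab_frame("scene")
a=f["pixels"][120:240,340:470,::-1];b=g["pixels"][100:200,330:430,::-1]
cv2.imwrite("pics/p4.png",np.hstack([cv2.resize(a,(400,369)),cv2.resize(b,(400,400))[:369]]))
E
```

```text
clock: 5.3
position: [0.5392, -0.221, 0.1501]
tool_rot: [-3.141, -0.001, 1.941]
force: [0.6, -0.5, 0.4]
grip_width: 0.02
finger_force: 39.4
clock: 5.8
position: [0.5394, -0.222, 0.125]
tool_rot: [3.142, 0.0, 1.939]
force: [0.5, -0.8, 0.3]
grip_width: 0.0199
finger_force: 39.5
```

View pics/p4.png

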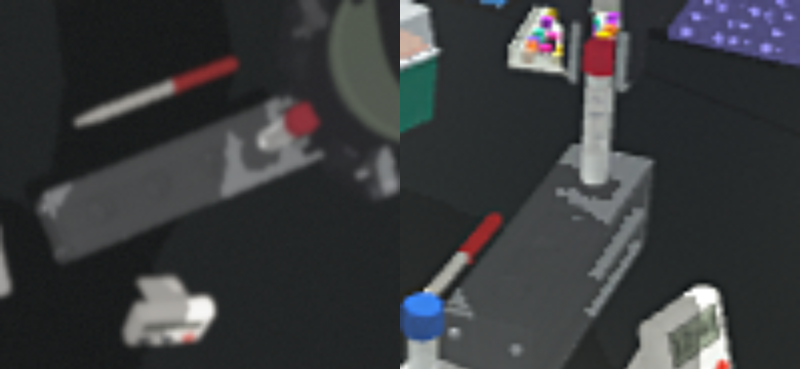

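The tube is entering the rightmost hole at scene crop (597,183), with no contact force. I'll keep lowering.

```bash
python3 -m crank '{"travel":[[0,0,-0.4],[0,0,-0.8],[0,0,-1.2],[0,0,-1.6],[0,0,-2]],"turn":[[0,0,0],[0,0,0],[0,0,0],[0,0,0],[0,0,0]],"gripper":[1,1,1,1,1]}'
python3 -m crank '{"travel":[[0,0,-0.5],[0,0,-1],[0,0,-1.5],[0,0,-1.9],[0,0,-2]],"turn":[[0,0,0],[0,0,0],[0,0,0],[0,0,0],[0,0,0]],"gripper":[1,1,1,1,1]}'
```

```text
clock: 6.4
position: [0.5394, -0.222, 0.1049]
tool_rot: [3.142, 0.0, 1.939]
force: [0.8, -1.1, 0.8]
grip_width: 0.0197
finger_force: 39.5
clock: 6.9
position: [0.5393, -0.222, 0.0848]
tool_rot: [-3.141, -0.0, 1.939]
force: [0.8, -4.2, 1.0]
grip_width: 0.0193
finger_force: 39.6
```

```bash
python3 -m crank '{"travel":[[0,-0.1,-0.1],[0,-0.1,-0.2],[0,-0.1,-0.2],[0,-0.1,-0.2],[0,-0.1,-0.2]],"turn":[[0,0,0],[0,0,0],[0,0,0],[0,0,0],[0,0,0]],"gripper":[1,1,0.6,0.4,0.3]}'
python3 -m crank '{"travel":[[0,0,0],[0,0,3],[0,0,7],[0,0,11],[0,0,15]],"turn":[[0,0,0],[0,0,0],[0,0,0],[0,0,0],[0,0,0]],"gripper":[0.3,0.3,0.3,0.3,0.3]}'
python3 -m crank '{"travel":[[-1.5,4.5,0],[-3,9,0],[-4.5,13.5,0],[-6,18,0],[-7.5,22.5,0]],"turn":[[0,0,-2],[0,0,-4],[0,0,-6],[0,0,-8],[0,0,-10.4]],"gripper":[0.3,0.3,0.3,0.3,0.3]}'
python3 -m crank '{"travel":[[-1.5,4.5,0],[-3.1,9.5,0],[-3.1,9.7,-2],[-3.1,9.7,-5],[-3.1,9.7,-8]],"turn":[[0,0,0],[0,0,0],[0,0,0],[0,0,0],[0,0,0]],"gripper":[0.3,0.3,0.3,0.3,0.3]}'
python3 - <<'E'
from workcell import bot
import cv2,numpy as np
print(bot.observe()["position"])
f=bot.grab_frame("top");g=bot.grab_frame("scene")
a=f["pixels"][140:230,360:460,::-1];b=g["pixels"][120:240,270:400,::-1]
cv2.imwrite("pics/p5.png",np.hstack([cv2.resize(a,(400,360)),cv2.resize(b,(390,360))]))
E
```

```text
clock: 7.4
position: [0.5394, -0.2228, 0.0833]
tool_rot: [-3.142, -0.0, 1.94]
force: [0.3, 0.6, -0.1]
grip_width: 0.0596
finger_force: 0.0
clock: 7.9
position: [0.5392, -0.2227, 0.2349]
tool_rot: [-3.142, -0.0, 1.94]
force: [0.8, -0.4, 0.1]
grip_width: 0.0597
finger_force: 0.0
clock: 8.4
position: [0.4635, 0.0036, 0.2335]
tool_rot: [3.141, 0.0, 1.756]
force: [1.4, 0.8, 0.1]
grip_width: 0.0598
finger_force: 0.0
clock: 8.9
position: [0.4335, 0.0995, 0.1527]
tool_rot: [3.14, 0.0, 1.759]
force: [1.1, -0.8, -1.0]
grip_width: 0.0598
finger_force: 0.0
[0.43345802 0.09947086 0.15274195]
```

View pics/p5.png

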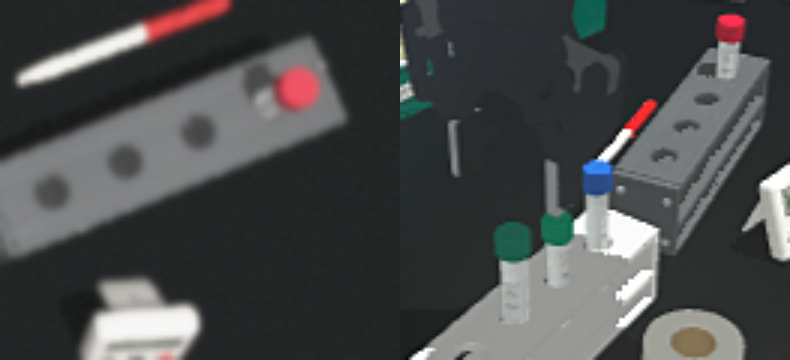

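Red stands in the rightmost metal hole: its base at crop (268,100) lies on the line of holes, and the dark patch beside it is its shadow. The gripper is above the dark green tube next.

```bash
python3 -m crank '{"travel":[[0,0,-2],[0,0,-4],[0,0,-5.6],[0,0,-5.6],[0,0,-5.6]],"turn":[[0,0,0],[0,0,0],[0,0,0],[0,0,0],[0,0,0]],"gripper":[0.3,0.3,0.3,0.3,0.5]}'
python3 -m crank '{"travel":[[0,0,0],[0,0,0],[0,0,0],[0,0,0],[0,0,0]],"turn":[[0,0,0],[0,0,0],[0,0,0],[0,0,0],[0,0,0]],"gripper":[0.6,0.8,1,1,1]}' 40
python3 -m crank '{"travel":[[0,0,1],[0,0,4],[0,0,8],[0,0,12],[0,0,15.5]],"turn":[[0,0,0],[0,0,0],[0,0,0],[0,0,0],[0,0,0]],"gripper":[1,1,1,1,1]}'
```

```text
clock: 9.5
position: [0.4339, 0.0992, 0.0985]
tool_rot: [3.141, 0.0, 1.758]
force: [0.3, -0.6, -0.2]
grip_width: 0.0461
finger_force: 0.0
clock: 10.0
position: [0.434, 0.0992, 0.098]
tool_rot: [3.14, 0.0, 1.758]
force: [0.6, -0.2, 7.6]
grip_width: 0.0196
finger_force: 39.0
clock: 10.5
position: [0.433, 0.0993, 0.255]
tool_rot: [3.141, -0.0, 1.759]
force: [0.5, -1.1, -0.8]
grip_width: 0.0199
finger_force: 39.4
```

```bash
python3 -m crank '{"travel":[[1.5,-4.7,0],[3,-9.4,0],[4.5,-14.1,0],[6,-18.8,0],[7.5,-23.5,0]],"turn":[[0,0,2],[0,0,4],[0,0,6],[0,0,8],[0,0,10.4]],"gripper":[1,1,1,1,1]}'
python3 -m crank '{"travel":[[1.4,-4.4,0],[1.5,-4.65,-2],[1.5,-4.65,-5],[1.5,-4.65,-8],[1.5,-4.65,-9]],"turn":[[0,0,0],[0,0,0],[0,0,0],[0,0,0],[0,0,0]],"gripper":[1,1,1,1,1]}'
python3 - <<'E'
from workcell import bot
import cv2,numpy as np
print(bot.observe()["position"])
f=bot.grab_frame("top");g=bot.grab_frame("scene")
a=f["pixels"][140:230,360:460,::-1];b=g["pixels"][80:200,310:430,::-1]
cv2.imwrite("pics/p6.png",np.hstack([cv2.resize(a,(400,360)),cv2.resize(b,(390,390))[:360]]))
E
```

```text
clock: 11.0
position: [0.5084, -0.1379, 0.2533]
tool_rot: [3.141, 0.0, 1.941]
force: [1.2, 1.0, -0.2]
grip_width: 0.02
finger_force: 39.3
clock: 11.5
position: [0.5221, -0.1822, 0.1607]
tool_rot: [-3.139, -0.002, 1.94]
force: [-1.1, -0.3, -0.4]
grip_width: 0.0199
finger_force: 39.3
[ 0.52213153 -0.1821836   0.16065583]
```

View pics/p6.png

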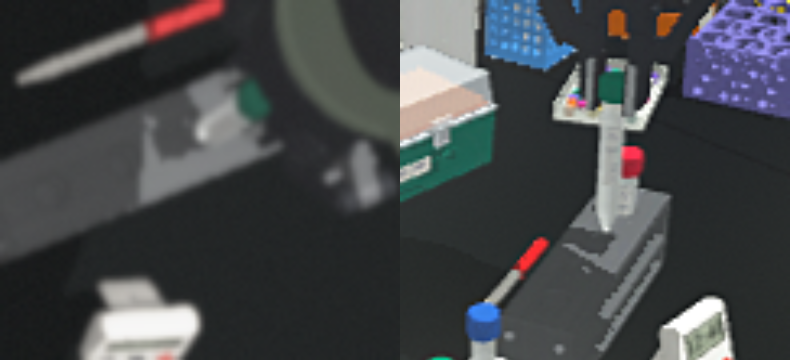

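The tip, at scene (373,150) and top (411,174), is about 3 mm towards −x/−y of the hole. I'll shift it and lower.

```bash
python3 -m crank '{"travel":[[0.2,0.2,0],[0.2,0.2,-0.5],[0.2,0.2,-1],[0.2,0.2,-1.5],[0.2,0.2,-2]],"turn":[[0,0,0],[0,0,0],[0,0,0],[0,0,0],[0,0,0]],"gripper":[1,1,1,1,1]}'
python3 -m crank '{"travel":[[0,0,-0.4],[0,0,-0.8],[0,0,-1.2],[0,0,-1.6],[0,0,-2]],"turn":[[0,0,0],[0,0,0],[0,0,0],[0,0,0],[0,0,0]],"gripper":[1,1,1,1,1]}'
```

```text
clock: 12.1
position: [0.5254, -0.1805, 0.142]
tool_rot: [3.142, 0.0, 1.939]
force: [-0.9, -0.2, 0.2]
grip_width: 0.0197
finger_force: 39.3
clock: 12.6
position: [0.5254, -0.1805, 0.122]
tool_rot: [-3.142, 0.0, 1.939]
force: [-0.2, -0.3, -1.2]
grip_width: 0.0196
finger_force: 39.4
```

```bash
python3 -m crank '{"travel":[[0,0,-0.5],[0,0,-1],[0,0,-1.5],[0,0,-2],[0,0,-2.3]],"turn":[[0,0,0],[0,0,0],[0,0,0],[0,0,0],[0,0,0]],"gripper":[1,1,1,1,1]}'
python3 -m crank '{"travel":[[0,0,-0.1],[0,0,-0.1],[0,0,-0.1],[0,0,-0.1],[0,0,-0.1]],"turn":[[0,0,0],[0,0,0],[0,0,0],[0,0,0],[0,0,0]],"gripper":[1,0.8,0.6,0.4,0.3]}'
python3 -m crank '{"travel":[[0,0,0],[0,0,3],[0,0,7],[0,0,11],[0,0,15]],"turn":[[0,0,0],[0,0,0],[0,0,0],[0,0,0],[0,0,0]],"gripper":[0.3,0.3,0.3,0.3,0.3]}'
```

```text
clock: 13.1
position: [0.5252, -0.1804, 0.0987]
tool_rot: [-3.141, -0.0, 1.939]
force: [-1.0, -1.0, -0.6]
grip_width: 0.0199
finger_force: 39.4
clock: 13.6
position: [0.5255, -0.1804, 0.0983]
tool_rot: [3.141, 0.0, 1.939]
force: [-0.4, -0.3, 0.8]
grip_width: 0.0594
finger_force: 0.0
clock: 14.1
position: [0.5252, -0.1803, 0.25]
tool_rot: [3.142, -0.0, 1.94]
force: [-0.4, -0.0, -0.2]
grip_width: 0.0595
finger_force: 0.0
```

```bash
python3 -m crank '{"travel":[[-1.7,4.6,0],[-3.4,9.2,0],[-5,13.8,0],[-6.6,18.4,0],[-8.2,23,0]],"turn":[[0,0,-2],[0,0,-4],[0,0,-6],[0,0,-8],[0,0,-10.4]],"gripper":[0.3,0.3,0.3,0.3,0.3]}'
python3 -m crank '{"travel":[[-0.2,0.5,-1],[-0.2,0.5,-3],[-0.2,0.5,-6],[-0.2,0.5,-9],[-0.2,0.5,-11]],"turn":[[0,0,0],[0,0,0],[0,0,0],[0,0,0],[0,0,0]],"gripper":[0.3,0.3,0.3,0.3,0.3]}'
python3 - <<'E'
from workcell import bot
import cv2,numpy as np
print(bot.observe()["position"])
f=bot.grab_frame("top");g=bot.grab_frame("scene")
a=f["pixels"][140:230,360:460,::-1];b=g["pixels"][110:230,280:400,::-1]
cv2.imwrite("pics/p7.png",np.hstack([cv2.resize(a,(400,360)),cv2.resize(b,(360,360))]))
E
```

```text
clock: 14.6
position: [0.4425, 0.0511, 0.2485]
tool_rot: [3.141, 0.0, 1.756]
force: [1.9, 0.2, -1.1]
grip_width: 0.0597
finger_force: 0.0
clock: 15.1
position: [0.4408, 0.0543, 0.1366]
tool_rot: [-3.14, -0.0, 1.758]
force: [1.5, -0.7, 0.4]
grip_width: 0.0599
finger_force: 0.0
[0.44083299 0.05431092 0.13661258]
```

View pics/p7.png

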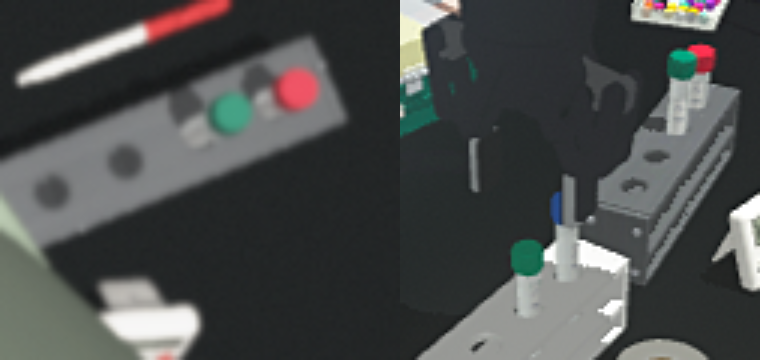

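Red and dark green now stand in the two right-hand metal holes, and the gripper is above the light green tube. I'll grip it and lift.

```bash
python3 -m crank '{"travel":[[0,0,-2],[0,0,-4],[0,0,-5.4],[0,0,-5.4],[0,0,-5.4]],"turn":[[0,0,0],[0,0,0],[0,0,0],[0,0,0],[0,0,0]],"gripper":[0.3,0.3,0.3,0.3,0.5]}'
python3 -m crank '{"travel":[[0,0,0],[0,0,0],[0,0,0],[0,0,0],[0,0,0]],"turn":[[0,0,0],[0,0,0],[0,0,0],[0,0,0],[0,0,0]],"gripper":[0.6,0.8,1,1,1]}' 40
python3 -m crank '{"travel":[[0,0,1],[0,0,4],[0,0,8],[0,0,12],[0,0,16]],"turn":[[0,0,0],[0,0,0],[0,0,0],[0,0,0],[0,0,0]],"gripper":[1,1,1,1,1]}'
```

```text
clock: 15.7
position: [0.4419, 0.0546, 0.0853]
tool_rot: [3.141, 0.0, 1.758]
force: [0.6, -0.4, 0.2]
grip_width: 0.0462
finger_force: 0.0
clock: 16.2
position: [0.442, 0.0546, 0.0849]
tool_rot: [3.14, 0.0, 1.758]
force: [0.7, -1.0, 7.8]
grip_width: 0.0182
finger_force: 39.0
clock: 16.7
position: [0.4407, 0.0548, 0.2466]
tool_rot: [-3.141, -0.0, 1.759]
force: [1.0, -1.1, -1.3]
grip_width: 0.0184
finger_force: 39.2
```

```bash
python3 -m crank '{"travel":[[1.5,-4.2,0],[3,-8.4,0],[4.5,-12.6,0],[6,-16.8,0],[6.8,-19.3,0]],"turn":[[0,0,2],[0,0,4],[0,0,6],[0,0,8],[0,0,10.4]],"gripper":[1,1,1,1,1]}'
python3 -m crank '{"travel":[[0,0,-1],[0,0,-4],[0,0,-7],[0,0,-9],[0,0,-9.8]],"turn":[[0,0,0],[0,0,0],[0,0,0],[0,0,0],[0,0,0]],"gripper":[1,1,1,1,1]}'
python3 - <<'E'
from workcell import bot
import cv2,numpy as np
print(bot.observe()["position"])
f=bot.grab_frame("top");g=bot.grab_frame("scene")
a=f["pixels"][140:230,360:460,::-1];b=g["pixels"][80:200,310:430,::-1]
cv2.imwrite("pics/p8.png",np.hstack([cv2.resize(a,(400,360)),cv2.resize(b,(390,390))[:360]]))
E
```

```text
clock: 17.2
position: [0.5095, -0.1418, 0.2449]
tool_rot: [-3.142, 0.0, 1.938]
force: [-0.5, 0.1, -0.1]
grip_width: 0.0181
finger_force: 39.2
clock: 17.7
position: [0.5084, -0.1376, 0.1451]
tool_rot: [-3.14, -0.002, 1.94]
force: [0.7, 0.0, -0.7]
grip_width: 0.018
finger_force: 39.2
[ 0.50836428 -0.13759206  0.1450864 ]
```

View pics/p8.png

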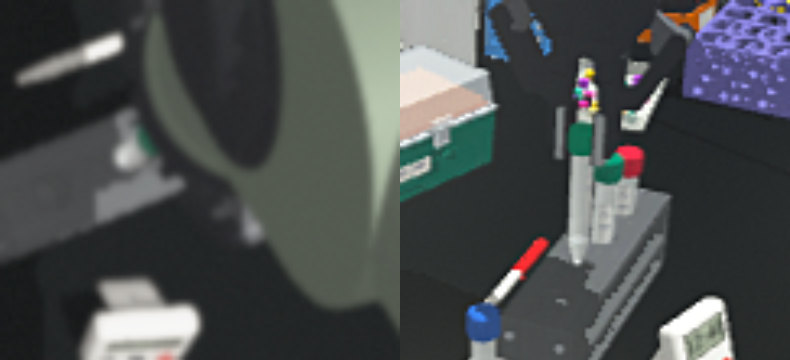

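The tip at scene (364.5,160.6) and top (391,179) matches the hole. I'll lower it.

```bash
python3 -m crank '{"travel":[[0,0,-0.4],[0,0,-0.9],[0,0,-1.4],[0,0,-1.9],[0,0,-2.4]],"turn":[[0,0,0],[0,0,0],[0,0,0],[0,0,0],[0,0,0]],"gripper":[1,1,1,1,1]}'
python3 -m crank '{"travel":[[0,0,-0.5],[0,0,-1],[0,0,-1.4],[0,0,-1.8],[0,0,-2.2]],"turn":[[0,0,0],[0,0,0],[0,0,0],[0,0,0],[0,0,0]],"gripper":[1,1,1,1,1]}'
```

```text
clock: 18.3
position: [0.5094, -0.1385, 0.122]
tool_rot: [-3.142, 0.0, 1.939]
force: [-0.3, -0.6, -0.3]
grip_width: 0.0187
finger_force: 39.2
clock: 18.8
position: [0.5094, -0.1385, 0.1]
tool_rot: [-3.142, 0.0, 1.939]
force: [-0.4, -0.7, -0.1]
grip_width: 0.0183
finger_force: 39.2
```

```bash
python3 -m crank '{"travel":[[0,0,-0.5],[0,0,-1],[0,0,-1.5],[0,0,-1.6],[0,0,-1.6]],"turn":[[0,0,0],[0,0,0],[0,0,0],[0,0,0],[0,0,0]],"gripper":[1,1,1,1,1]}'
python3 -m crank '{"travel":[[0,0,0],[0,0,0],[0,0,0],[0,0,0],[0,0,0]],"turn":[[0,0,0],[0,0,0],[0,0,0],[0,0,0],[0,0,0]],"gripper":[0.8,0.6,0.4,0.3,0.3]}'
python3 -m crank '{"travel":[[0,0,2],[0,0,5],[0,0,9],[0,0,13],[0,0,16.5]],"turn":[[0,0,0],[0,0,0],[0,0,0],[0,0,0],[0,0,0]],"gripper":[0.3,0.3,0.3,0.3,0.3]}'
python3 -m crank '{"travel":[[-1.5,3.8,0],[-3,7.6,0],[-4.5,11.4,0],[-6,15,0],[-6,15,0]],"turn":[[0,0,-3],[0,0,-6],[0,0,-8],[0,0,-10.4],[0,0,-10.4]],"gripper":[0.3,0.3,0.3,0.3,0.3]}'
python3 -m crank '{"travel":[[0,0,-3],[0,0,-6],[0,0,-8],[0,0,-9],[0,0,-9.2]],"turn":[[0,0,0],[0,0,0],[0,0,0],[0,0,0],[0,0,0]],"gripper":[0.3,0.3,0.3,0.3,0.3]}'
python3 - <<'E'
from workcell import bot
import cv2,numpy as np
print(bot.observe()["position"])
f=bot.grab_frame("top");g=bot.grab_frame("scene")
a=f["pixels"][140:230,360:460,::-1];b=g["pixels"][110:230,280:400,::-1]
cv2.imwrite("pics/p9.png",np.hstack([cv2.resize(a,(400,360)),cv2.resize(b,(360,360))]))
E
```

```text
clock: 19.3
position: [0.5097, -0.1386, 0.0845]
tool_rot: [3.141, 0.001, 1.939]
force: [-2.9, -1.7, 10.9]
grip_width: 0.0179
finger_force: 40.1
clock: 19.8
position: [0.5094, -0.1384, 0.0842]
tool_rot: [-3.142, -0.0, 1.939]
force: [0.1, 0.5, 0.2]
grip_width: 0.0598
finger_force: 0.0
clock: 20.3
position: [0.5094, -0.1383, 0.2513]
tool_rot: [3.141, 0.0, 1.94]
force: [-0.8, -0.4, 0.6]
grip_width: 0.0595
finger_force: 0.0
clock: 20.8
position: [0.4479, 0.0156, 0.2497]
tool_rot: [3.141, -0.0, 1.762]
force: [0.4, -1.4, 0.6]
grip_width: 0.0597
finger_force: 0.0
clock: 21.3
position: [0.4492, 0.0114, 0.1566]
tool_rot: [-3.14, -0.0, 1.758]
force: [-0.5, 0.1, 0.2]
grip_width: 0.0598
finger_force: 0.0
[0.44916856 0.01142396 0.15661119]
```

View pics/p9.png

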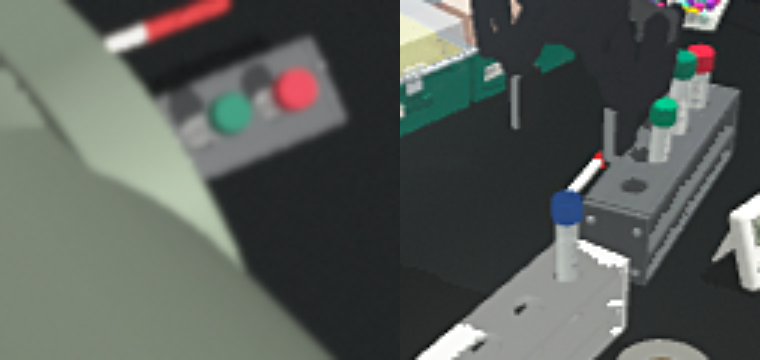

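Three tubes are standing in the metal rack and the gripper is above the blue one.

```bash
python3 -m crank '{"travel":[[0,0,-2],[0,0,-4],[0,0,-5.8],[0,0,-5.8],[0,0,-5.8]],"turn":[[0,0,0],[0,0,0],[0,0,0],[0,0,0],[0,0,0]],"gripper":[0.3,0.3,0.3,0.3,0.5]}'
python3 -m crank '{"travel":[[0,0,0],[0,0,0],[0,0,0],[0,0,0],[0,0,0]],"turn":[[0,0,0],[0,0,0],[0,0,0],[0,0,0],[0,0,0]],"gripper":[0.6,0.8,1,1,1]}' 40
python3 -m crank '{"travel":[[0,0,1],[0,0,4],[0,0,8],[0,0,12],[0,0,15]],"turn":[[0,0,0],[0,0,0],[0,0,0],[0,0,0],[0,0,0]],"gripper":[1,1,1,1,1]}'
```

```text
clock: 21.9
position: [0.4499, 0.0116, 0.1002]
tool_rot: [3.141, 0.0, 1.758]
force: [-0.1, -0.1, -0.8]
grip_width: 0.0467
finger_force: 0.0
clock: 22.4
position: [0.45, 0.0116, 0.0999]
tool_rot: [3.14, 0.0, 1.758]
force: [0.2, 0.3, 7.4]
grip_width: 0.0178
finger_force: 39.1
clock: 22.9
position: [0.4493, 0.0118, 0.2522]
tool_rot: [3.14, 0.0, 1.758]
force: [0.4, -0.8, -0.2]
grip_width: 0.0181
finger_force: 39.5
```

```bash
python3 -m crank '{"travel":[[1.1,-2.7,0],[2.2,-5.4,0],[3.3,-8.1,0],[4.3,-10.8,0],[4.3,-10.8,0]],"turn":[[0,0,3],[0,0,6],[0,0,8],[0,0,10.4],[0,0,10.4]],"gripper":[1,1,1,1,1]}'
python3 -m crank '{"travel":[[0,0,-1],[0,0,-4],[0,0,-7],[0,0,-9],[0,0,-9]],"turn":[[0,0,0],[0,0,0],[0,0,0],[0,0,0],[0,0,0]],"gripper":[1,1,1,1,1]}'
python3 - <<'E'
from workcell import bot
import cv2,numpy as np
print(bot.observe()["position"])
f=bot.grab_frame("top");g=bot.grab_frame("scene")
a=f["pixels"][140:230,360:460,::-1];b=g["pixels"][80:200,310:430,::-1]
cv2.imwrite("pics/p10.png",np.hstack([cv2.resize(a,(400,360)),cv2.resize(b,(390,390))[:360]]))
E
```

```text
clock: 23.4
position: [0.4927, -0.0997, 0.2496]
tool_rot: [-3.141, 0.0, 1.937]
force: [-0.6, 1.6, -0.2]
grip_width: 0.0181
finger_force: 39.5
clock: 23.9
position: [0.4907, -0.0951, 0.1572]
tool_rot: [-3.138, -0.003, 1.941]
force: [-0.9, -0.1, 0.9]
grip_width: 0.0175
finger_force: 39.5
[ 0.49067617 -0.09511414  0.15719896]
```

View pics/p10.png

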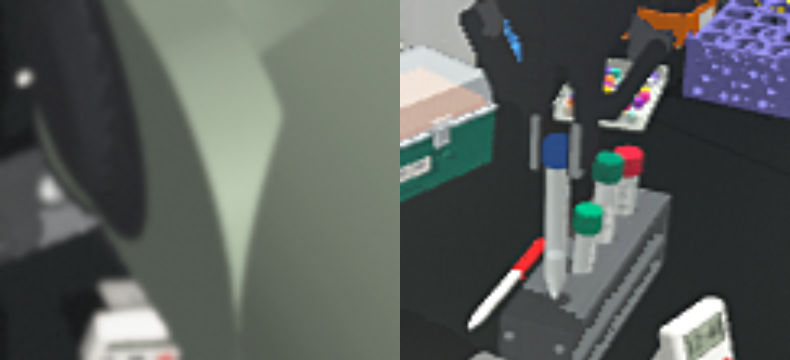

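The blue tip, at scene (358,171) and top (372.5,187.5), lies over the last hole. I'll lower it.

```bash
python3 -m crank '{"travel":[[0,0,0],[0,0,-0.4],[0,0,-0.9],[0,0,-1.4],[0,0,-1.9]],"turn":[[0,0,0],[0,0,0],[0,0,0],[0,0,0],[0,0,0]],"gripper":[1,1,1,1,1]}'
python3 -m crank '{"travel":[[0,0,-0.5],[0,0,-1],[0,0,-1.4],[0,0,-1.8],[0,0,-2.2]],"turn":[[0,0,0],[0,0,0],[0,0,0],[0,0,0],[0,0,0]],"gripper":[1,1,1,1,1]}'
```

```text
clock: 24.5
position: [0.4924, -0.0965, 0.1399]
tool_rot: [-3.142, -0.0, 1.939]
force: [-0.1, -0.1, -0.6]
grip_width: 0.0178
finger_force: 39.5
clock: 25.0
position: [0.4924, -0.0965, 0.118]
tool_rot: [-3.142, -0.0, 1.939]
force: [-0.4, 0.3, -0.5]
grip_width: 0.0178
finger_force: 39.5
```

```bash
python3 -m crank '{"travel":[[0,0,-0.5],[0,0,-1],[0,0,-1.5],[0,0,-1.8],[0,0,-1.8]],"turn":[[0,0,0],[0,0,0],[0,0,0],[0,0,0],[0,0,0]],"gripper":[1,1,1,1,1]}'
python3 -m crank '{"travel":[[0,0,0],[0,0,0],[0,0,0],[0,0,0],[0,0,0]],"turn":[[0,0,0],[0,0,0],[0,0,0],[0,0,0],[0,0,0]],"gripper":[0.8,0.6,0.4,0.3,0.3]}'
python3 -m crank '{"travel":[[0,0,2],[0,0,5],[0,0,9],[0,0,13],[0,0,16.5]],"turn":[[0,0,0],[0,0,0],[0,0,0],[0,0,0],[0,0,0]],"gripper":[0.3,0.3,0.3,0.3,0.3]}'
python3 -m crank '{"travel":[[0,-4,0],[-1,-9,0],[-2,-14,0],[-3,-19,0],[-5,-23,0]],"turn":[[0,0,0],[0,0,-6],[0,0,-12],[0,0,-18],[0,0,-24]],"gripper":[0.3,0.3,0.3,0.3,0.3]}'
python3 -m crank '{"travel":[[-1,-5,0],[-3,-9,0],[-6,-13,0],[-6,-13,0],[-6,-13,0]],"turn":[[0,0,-6],[0,0,-12],[0,0,-18],[0,0,-18],[0,0,-18]],"gripper":[0.3,0.3,0.3,0.3,0.3]}'
python3 - <<'E'
from workcell import bot
import cv2,numpy as np
from h import *
f=bot.grab_frame("top");g=bot.grab_frame("scene")
a=f["pixels"][140:270,230:460,::-1];b=g["pixels"][110:280,260:430,::-1]
cv2.imwrite("pics/p11.png",np.hstack([cv2.resize(a,(460,260)),cv2.resize(b,(340,340))[:260]]))
cap=lambda f,b:blobs(((lambda h:(h[...,1]>110)&(h[...,2]>50))(cv2.cvtColor(f["pixels"],cv2.COLOR_RGB2HSV))).astype(np.uint8),20,600,b)
A=sorted(cap(f,(365,150,450,205)));B=sorted(cap(g,(345,100,400,180)));print(A,B)
for x,y in zip(A,B):print(tri(f,x[0],g,y[0]))
print("roll",blobs((f["pixels"].min(2)>140).astype(np.uint8),100,1500,(295,230,345,270)),"timer",blobs((f["pixels"].min(2)>100).astype(np.uint8),50,1500,(370,205,420,240)))
E
```

```text
clock: 25.5
position: [0.4925, -0.0965, 0.1001]
tool_rot: [-3.142, 0.0, 1.939]
force: [-0.2, -0.2, 3.0]
grip_width: 0.0183
finger_force: 39.8
clock: 26.0
position: [0.4924, -0.0964, 0.1003]
tool_rot: [3.142, -0.0, 1.94]
force: [-0.1, -0.3, 0.4]
grip_width: 0.0597
finger_force: 0.0
clock: 26.5
position: [0.4924, -0.0963, 0.2673]
tool_rot: [3.141, 0.0, 1.94]
force: [0.3, -0.4, -0.4]
grip_width: 0.0599
finger_force: 0.0
clock: 27.0
position: [0.4421, -0.3287, 0.2652]
tool_rot: [3.141, 0.0, 1.516]
force: [0.2, 0.6, -0.0]
grip_width: 0.0598
finger_force: 0.0
clock: 27.5
position: [0.3816, -0.4571, 0.265]
tool_rot: [-3.141, -0.0, 1.205]
force: [0.1, 0.7, -0.2]
grip_width: 0.06
finger_force: 0.0
[([374.55, 185.43], 67, [10, 10]), ([395.12, 179.42], 60, [9, 8]), ([417.16, 167.93], 68, [9, 9]), ([433.2, 162.08], 87, [11, 11])] [([359.37, 150.92], 226, [28, 22]), ([366.06, 110.68], 31, [10, 7]), ([371.84, 103.71], 51, [13, 10]), ([376.46, 130.06], 144, [16, 12]), ([380.1, 108.99], 84, [14, 12])]
(array([ 0.48848851, -0.09575972,  0.11296744]), np.float64(0.0036064261962944957))
(array([ 0.49251158, -0.12002663,  0.19589355]), np.float64(0.0030342693875370056))
(array([ 0.51462671, -0.164048  ,  0.19032989]), np.float64(0.0035769388825326307))
(array([ 0.54270371, -0.22417012,  0.09530651]), np.float64(0.007218736202911389))
roll [([317.53, 252.22], 533, [28, 29])] timer [([393.94, 220.89], 435, [29, 22])]
```

View pics/p11.png

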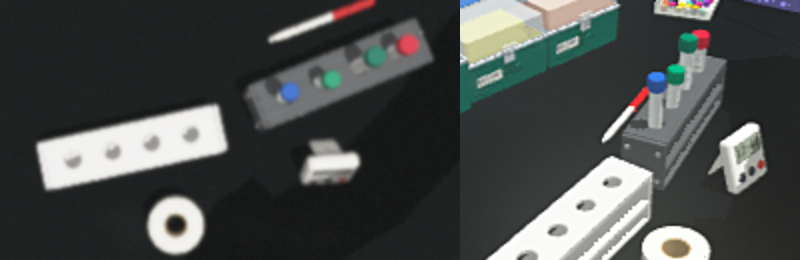

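All four tubes stand seated in reverse order: blue, light green, dark green and red from left to right. The roll, at (317.5,252), and the timer are where they started.

```bash
python3 -c "
from workcell import bot;print(bot.job_done())"
```

```text
the job is handed in; nothing more can be done
None
```

All four tubes are standing fully down in the metal rack in reverse order and released, the film roll and timer look unmoved in the last pictures, and the job was handed in at about 28 s; no verdict came back.

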